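Scoop walnuts from the tilt-out bin

TASK

Tilt the wide bin of the rack fully forward by its handle and, with the scoop, bring at least two walnuts over into the steel mixing bowl, touching no walnut with your fingers. Leave the bin tilted open and stand the scoop back on the table, empty and on its flat underside; every walnut must be either in the bowl or still in the bin, and the other things on the table stay where they are.

Things in the scene. Friction and masses are not known exactly. Their poses are not given: they have to be found in the camera images.
- tilt_bin (a joint): Angle of the wide white plastic tilt-out bin in the aluminium rack (the wider of two, 148 mm outside, 141 inside; the narrow 70 mm one is not needed): 0 = upright and shut, 1.134 = fully forward, towards the robot, at its stop. It turns about the lower edge of its front panel. The hinge is stiff (0.6 N m, about 5 N at the handle); the bin stays where it is left.
- bin_fold (a point): Inside corner where the bin's front panel and floor meet: on the hinge line, mid-width, 65 mm above the table. Axes turn with the bin: z up the inner face of the front panel (105 mm high, 4 thick, at x = -4 to 0 mm), y along the hinge, level, x to the back. Bin fully open: the panel slopes down to the fold at 25 deg, the floor rises behind it at 60 deg, and walnuts roll into the fold.
- bin_back (a point): Rear end of the bin's floor, mid-width, same axes as bin_fold: the floor is flat for 100 mm from bin_fold to here, falling 5 deg below x (in bin axes). From here the back wall stands up 58 mm along z (bin open, it leans over the walnuts towards the robot, parallel to the front panel). The side walls stand about 60 mm above the floor.
- rack: The fixed rack, 244 mm wide; origin on the table below the hinge line, x to its back, y to its left seen from the robot, z up. The wide bin's middle is at y = -40 mm. A clear flat cover (underside 178 mm above the table, top 183, from 38 to 134 mm behind the hinge line) closes the bins from above while they are shut.
- bin_handle (a point): Middle of the wide bin's steel pull: a round bar 10 mm thick, 90 mm long along y, held 35 mm beyond the top edge of the front panel in the panel's plane, so that a finger passes through the loop. 140 mm from bin_fold; 205 mm above the table when shut, about 123 mm when fully open. Same axes as bin_fold.
- scoop_grip (a point): Middle of the scoop's black handle, 85 mm above its underside. The handle is 18 mm wide (along y), 14 thick, 90 long and rises backwards from the pan's back wall at 55 deg; its upper end is 110 mm up. Scoop axes: x towards the open mouth, y across, z up. From here the pan's underside spans x = 34 (back) to 124 mm (front edge) at z = -85 mm. Mass about 0.14 kg.
- scoop_pan (a point): Point in the middle of the aluminium scoop's pan, 15 mm above its flat underside; same axes as scoop_grip. The pan is 90 mm long (45 ahead of and behind this point), 104 wide (100 inside), floor 2 mm thick, side walls 40 mm high along the rear 58 mm only, back wall 42 mm; the front 32 mm is a flat open tongue without walls, 86 wide, then 68 mm at the front edge.
- scoop: The scoop itself; origin on the pan's underside, 40 mm ahead of its back and 50 mm behind its front edge, same axes as scoop_grip.
- bowl: The open steel mixing bowl, 180 mm across its rim, 70 mm high, loose (0.45 kg); origin at the centre of its underside.
- walnut0: One of four walnuts in the shell, about 34 x 28 mm, 12 g, lying loose in the wide bin; they roll; origin at its centre.
- walnut1: One of four walnuts in the shell, about 34 x 28 mm, 12 g, lying loose in the wide bin; they roll; origin at its centre.
- walnut2: One of four walnuts in the shell, about 34 x 28 mm, 12 g, lying loose in the wide bin; they roll; origin at its centre.
- walnut3: One of four walnuts in the shell, about 34 x 28 mm, 12 g, lying loose in the wide bin; they roll; origin at its centre.
- tub: Bystander: white lidded tub, 60 mm across, 60 mm high; origin under its centre. To be left alone.
- flask: Bystander: small amber dropper bottle, 28 mm across, 70 mm high; origin under its centre. To be left alone.
- carton: Bystander: cardboard carton 40 x 50 x 60 mm; origin under its centre. To be left alone.
- beaker: Bystander: clear cup, 70 mm across, 85 mm high; origin under its centre. To be left alone.
Things that resemble listed ones, but are neither listed nor needed, are in the scene too. Leave any orange look-alike of the scoop alone.

How it is judged:
On the way, in this order (a step that is already met when the one before it is completed fails the run):
1. the wide bin is tilted fully forward (value of joint tilt_bin above 1 rad), for 0.2 s.
2. a walnut lies in the scoop, lifted clear of the bin (height (world z) of scoop_pan above 0.13 m and distance between any of walnut0, walnut1, walnut2, walnut3 and scoop_pan below 0.065 m), for 0.2 s.
At the end, for the whole second after the job is handed in: Bin over 1.0 rad open; two or more walnuts in the bowl (within 85 mm of its axis, below 80 mm), the rest there or in the bin (within 115 mm of bin_fold, above 60 mm), none in the scoop; bowl upright (0.1 rad); scoop at rest on the table on its underside (tilt < 0.15 rad, grip below 100 mm) (value of joint tilt_bin above 1 rad and (((horizontal distance between walnut0 and bowl below 0.085 m and height (world z) of walnut0 below 0.08 m) and (horizontal distance between walnut1 and bowl below 0.085 m and height (world z) of walnut1 below 0.08 m)) or ((horizontal distance between walnut0 and bowl below 0.085 m and height (world z) of walnut0 below 0.08 m) and (horizontal distance between walnut2 and bowl below 0.085 m and height (world z) of walnut2 below 0.08 m)) or ((horizontal distance between walnut0 and bowl below 0.085 m and height (world z) of walnut0 below 0.08 m) and (horizontal distance between walnut3 and bowl below 0.085 m and height (world z) of walnut3 below 0.08 m)) or ((horizontal distance between walnut1 and bowl below 0.085 m and height (world z) of walnut1 below 0.08 m) and (horizontal distance between walnut2 and bowl below 0.085 m and height (world z) of walnut2 below 0.08 m)) or ((horizontal distance between walnut1 and bowl below 0.085 m and height (world z) of walnut1 below 0.08 m) and (horizontal distance between walnut3 and bowl below 0.085 m and height (world z) of walnut3 below 0.08 m)) or ((horizontal distance between walnut2 and bowl below 0.085 m and height (world z) of walnut2 below 0.08 m) and (horizontal distance between walnut3 and bowl below 0.085 m and height (world z) of walnut3 below 0.08 m))) and ((horizontal distance between walnut0 and bowl below 0.085 m and height (world z) of walnut0 below 0.08 m) or (distance between walnut0 and bin_fold below 0.115 m and height (world z) of walnut0 above 0.06 m)) and ((horizontal distance between walnut1 and bowl below 0.085 m and height (world z) of walnut1 below 0.08 m) or (distance between walnut1 and bin_fold below 0.115 m and height (world z) of walnut1 above 0.06 m)) and ((horizontal distance between walnut2 and bowl below 0.085 m and height (world z) of walnut2 below 0.08 m) or (distance between walnut2 and bin_fold below 0.115 m and height (world z) of walnut2 above 0.06 m)) and ((horizontal distance between walnut3 and bowl below 0.085 m and height (world z) of walnut3 below 0.08 m) or (distance between walnut3 and bin_fold below 0.115 m and height (world z) of walnut3 above 0.06 m)) and linear speed of scoop below 0.02 m/s and angle between scoop_grip's own z axis and vertical below 0.15 rad and height (world z) of scoop_grip below 0.1 m and angle between bowl's own z axis and vertical below 0.1 rad); the robot touches nothing.
It fails at once if the fingers touch a walnut (contact force between the fingers and walnut0 above 1 N or contact force between the fingers and walnut1 above 1 N or contact force between the fingers and walnut2 above 1 N or contact force between the fingers and walnut3 above 1 N).
It fails at once if a bystander is pushed more than 40 mm (distance of any of tub, flask, carton, beaker from where it was at the start of the episode above 0.04 m).
It also fails if it takes over 72 s, if anything falls off the work surface, if the arm or the gripper's body presses on something with over 40 N, if the wrist force passes 120 N, or if a joint passes its speed limit or range.

ROBOT

A 7-joint arm with a two-finger parallel gripper is mounted at the origin on the work surface. World frame = base frame: x ahead of the robot, y to its left, z up, the work surface at z = 0. Lengths are in m, angles in rad, forces in N, time in s.
With the tool pointing down it reaches from about 0.4 to 0.9 m from the base axis. Payload 5.5 kg.
Tool frame: the origin (TCP) lies midway between the tips of the shut fingers; the grasp point (between the pads) lies 19 mm behind it (manip.grip_depth is the distance from the TCP to the grasp point, in m); z points along the fingers, x is the direction in which the jaws open and shut, and the axes are right-handed (so a half turn about z gives the same grasp; the last joint's range is limited). The gripper opens to 92 mm and grips with 3 to 60 N. Pads are 19 mm wide; open, the fingers measure 130 mm over their backs; the gripper's body (75 mm by 190 mm) begins 47 mm behind the grasp point.
Start: joints at [-0.956, 0.501, -0.427, 1.55, 0.221, 1.138, -0.21], TCP at [0.224, 0.61, 0.227] pointing down, gripper open.
Joint ranges: [-2.88, 2.88], [-0.31, 2.03], [-1.54, 1.56], [0.2, 2.42], [-1.41, 4.55], [0.19, 2.02], [-2.57, 2.57]. Speed limits (rad/s): [2.57, 2.57, 3.14, 3.14, 3.14, 3.14, 3.14].

INTERFACE

Orientations are given as a unit quaternion [x, y, z, w].
In Python, from bench import manip, effector, viewer gives the robot as it stands. Calls block until the motion is done:
- manip.move_pose(position, orientation): joint-space move of the TCP to a pose.
- manip.servo_line(position, ori=None, vel=0.15): straight line of the TCP; ori=None keeps the orientation; vel is the mean speed in m/s.
- manip.movej(angles): joint-space move.
- effector.open_jaws() and effector.close(f_grip=None): open the fingers fully, or close them until they stop; f_grip is the grip in N (None keeps the last).
- manip.sleep(seconds).
- manip.solve_ik(position, orientation): joint angles nearest the present ones, or None.
- viewer.get_image(name): name is "scene" or "top"; returns the picture (400x640x3 uint8, red, green, blue); there is no depth.
- viewer.get_calibration(name): a dict with "vfov" (degrees; the focal length in pixels is half the picture's height over the tangent of half this angle, whatever the lens; pixels are square), "cx", "cy" (the principal point, pixels), "eye" and "attitude" of the camera in the world. Camera axes: x right, y down, z forward; pixel columns grow to the right and rows downward; lengths in m; the calibration is good to about 2 mm. A picture is of the moment at which its call begins. get_calibration takes no time and is no camera call.
A pose or a line that the arm cannot do raises manip.PlanningError and nothing moves.
- manip.hand_in(): hands the job in, once; it reports no verdict.
Readings, each from a call of its own:
- manip.current_clock(): time.
- manip.current_q(): joint angles.
- manip.current_joint_velocities(): joint speeds.
- manip.current_tau(): joint torques, N m.
- manip.current_tool_pos(): TCP position.
- manip.current_tcp_rot(): TCP orientation.
- manip.current_force(): force on the tool from outside, world axes, zero at the start.
- manip.current_wrist_torque(): the same for the moment, N m.
- manip.current_finger_gap(): finger opening in m.
Only numpy, scipy, OpenCV 4.12 (cv2) and the standard library are available. Lean on these libraries where they do the work, as an engineer would, in place of code of your own. Each camera call takes 0.05 s, during which the arm holds its last target. There are 200 camera calls.

## Working session

There is one attempt and no reset: what is moved stays moved. The work goes in short steps, each a Python script; the robot and the scene stay as the last script left them, time stands still between calls to the robot, and variables do not carry over. Pictures are saved under pics/ and viewed, about 8 in all and at most 12, crops included, and the job is handed in when it is done.

```bash
ls; mkdir -p pics
cat > h.py <<'E'
import numpy as np, cv2
from scipy.spatial.transform import Rotation as R
from bench import manip, effector, viewer
def snap(n,f):
    im=viewer.get_image(n); cv2.imwrite(f'pics/{f}.png',im[:,:,::-1]); return im
def cam(n):
    c=viewer.get_calibration(n); a=np.array(c['attitude'],float)
    Rm=a if a.shape==(3,3) else R.from_quat(a).as_matrix()
    return c,Rm,np.array(c['eye'])
def ray(n,u,v):
    c,Rm,e=cam(n); f=200/np.tan(np.radians(c['vfov'])/2)
    return e,Rm@np.array([(u-c['cx'])/f,(v-c['cy'])/f,1])
def onz(n,u,v,z):
    e,d=ray(n,u,v); return e+d*(z-e[2])/d[2]
def tri(p,q):
    e1,d1=ray('scene',*p); e2,d2=ray('top',*q)
    s=np.linalg.lstsq(np.c_[d1,-d2],e2-e1,rcond=None)[0]
    a,b=e1+d1*s[0],e2+d2*s[1]; return (a+b)/2,np.linalg.norm(a-b)
def proj(n,P):
    c,Rm,e=cam(n); f=200/np.tan(np.radians(c['vfov'])/2)
    p=(np.asarray(P)-e)@Rm; return np.array([c['cx']+f*p[...,0]/p[...,2],c['cy']+f*p[...,1]/p[...,2]]).T
E
python3 - <<'E'
from h import *
a=snap('scene','s0');b=snap('top','t0')
for n in('scene','top'): print(viewer.get_calibration(n))
print(manip.current_clock(),manip.current_tcp_rot(),manip.grip_depth)
E
```

```text
pics
{'vfov': 44.842422092048835, 'cx': 322.50577400669965, 'cy': 190.047352952535, 'eye': array([0.96804488, 0.48378764, 1.07311739]), 'attitude': array([ 0.31871793,  0.90426818, -0.26501937, -0.1023849 ])}
{'vfov': 50.306211665271825, 'cx': 328.0186968593809, 'cy': 199.78435526903124, 'eye': array([ 5.17546966e-01, -9.39234634e-04,  1.14179687e+00]), 'attitude': array([-0.70012271,  0.71339932, -0.01693011,  0.0245555 ])}
0.1 [ 8.19927269e-01  5.72467091e-01 -7.02109507e-04  4.58495908e-04] 0.0188
```

View pics/s0.png

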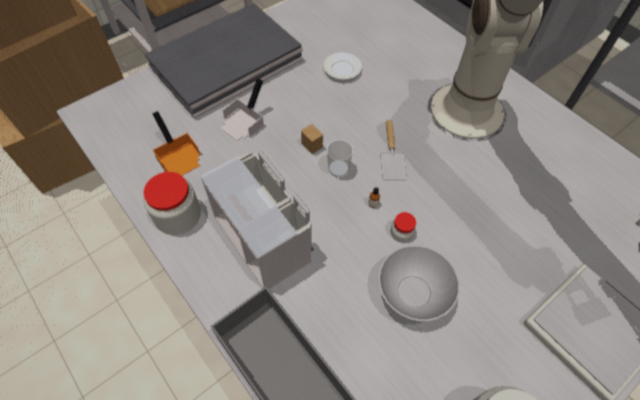

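View pics/t0.png

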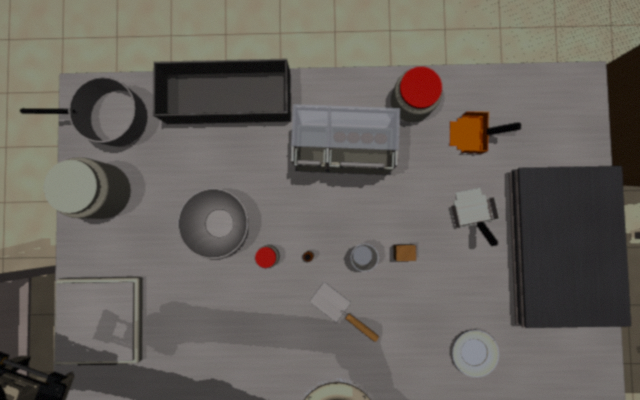

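Both views show the rack (top ~(345,140)), with the wide bin on the right at (362,158). The aluminium scoop is at (473,208) with its black handle ending at (494,243), and the bowl is at (214,223). The bystanders form a row: tub (265,257), flask (308,256), beaker (362,257), carton (404,252). I'll take one enlarged mosaic for precise pixels.

Run:
```python
import cv2,numpy as np
t=cv2.imread('pics/t0.png');s=cv2.imread('pics/s0.png')
def c(i,x,y,w,h,k): 
    o=cv2.resize(i[y:y+h,x:x+w],None,fx=k,fy=k,interpolation=cv2.INTER_CUBIC)
    for g in range(0,w,20): cv2.putText(o,str(x+g),(g*k,8),0,.3,(0,255,255)); cv2.line(o,(g*k,8),(g*k,14),(0,255,255),1)
    for g in range(0,h,20): cv2.putText(o,str(y+g),(0,g*k+4),0,.3,(0,255,255)); cv2.line(o,(20,g*k),(26,g*k),(0,255,255),1)
    return o
A=c(t,280,95,130,85,3);B=c(t,440,180,65,75,5)
C=c(s,195,140,130,150,3)[:,:390];D=c(s,210,70,70,75,5)
top=np.zeros((600,800,3),np.uint8)
top[:255,:390]=A; top[:375,400:725]=B; 
top[260:600,:390]=C[:340]
D=cv2.resize(D,None,fx=.59,fy=.59); top[378:378+D.shape[0],400:400+D.shape[1]]=D
cv2.imwrite('pics/m0.png',np.clip(top*1.5,0,255))
```

```text
[ WARN:0@0.109] global loadsave.cpp:1063 imwrite_ Unsupported depth image for selected encoder is fallbacked to CV_8U.
```

View pics/m0.png

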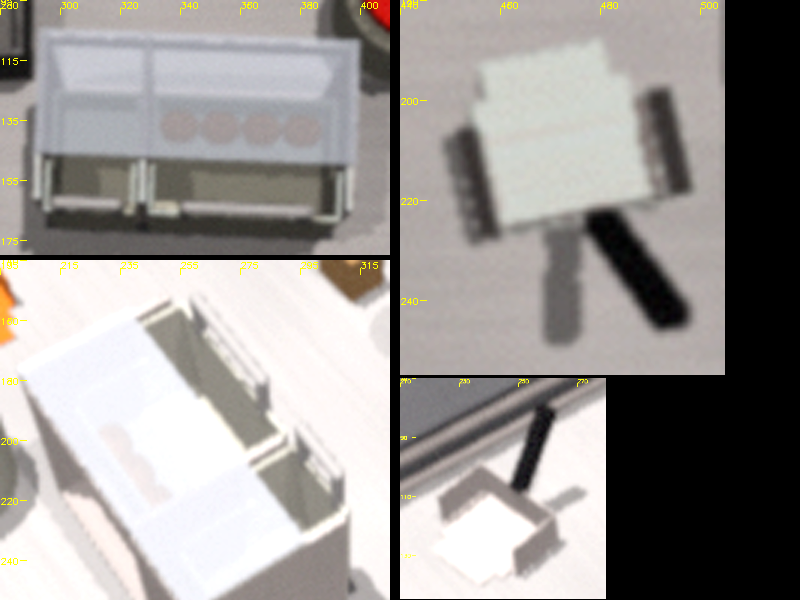

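The mosaic shows four walnuts under the cover at top (338–380,137). The wide pull bar runs about (333–386,164), the cover's front edge about (293,147)–(399,150), and the scoop's front edge (455,193)–(479,188) with its handle tip at (494,245).

Run:
```python
from h import *
np.set_printoptions(precision=4,suppress=True)
print('tip',tri((259,80),(494.4,245)),'bot',tri((250,108),(480.6,222)))
for p in [(455.5,193),(479,188)]: print('front',onz('top',*p,.001))
print('rear', onz('top',459,224,.042),onz('top',490,218,.042))
for p in [(292.7,147.3),(399.3,150),(295,105),(399.3,109)]: print('cover',onz('top',*p,.183))
for p in [(333,162.5),(386,165)]: print('bar',onz('top',*p,.205))
print('bartri',tri((258.5,152.7),(386,165)),tri((283,185),(333,162.5)))
t=cv2.imread('pics/t0.png')
for n,p,z in [('tub',(265,257),.06),('flask',(308,256),.06),('beaker',(362,257),.085),('carton',(404,252),.06),('bowl',(214,223),.07)]: print(n,onz('top',*p,z))
g=cv2.cvtColor(t,cv2.COLOR_BGR2GRAY)
c=cv2.HoughCircles(g[170:280,160:260],cv2.HOUGH_GRADIENT,1,50,param1=80,param2=15,minRadius=30,maxRadius=40)
print(c); 
if c is not None: print(onz('top',160+c[0][0][0],170+c[0][0][1],.07))
for u in (338,352,366,380): print(onz('top',u,137,.085))
```

```text
tip (array([ 0.4623, -0.3936,  0.0973]), np.float64(0.002936793552038793)) bot (array([ 0.5152, -0.3823,  0.0296]), np.float64(0.0066730069465089584))
front [ 0.5963 -0.3308  0.001 ]
front [ 0.6085 -0.3939  0.001 ]
rear [ 0.5135 -0.325   0.042 ] [ 0.5274 -0.4049  0.042 ]
cover [0.695 0.087 0.183]
cover [ 0.6839 -0.1547  0.183 ]
cover [0.7925 0.0804 0.183 ]
cover [ 0.7781 -0.1574  0.183 ]
bar [ 0.6552 -0.0039  0.205 ]
bar [ 0.6472 -0.1209  0.205 ]
bartri (array([ 0.6476, -0.1213,  0.193 ]), np.float64(0.0034736336663888545)) (array([ 0.6575, -0.0058,  0.2045]), np.float64(0.005870865757835016))
tub [0.4393 0.1722 0.06  ]
flask [0.4399 0.0633 0.06  ]
beaker [ 0.4369 -0.0712  0.085 ]
carton [ 0.4457 -0.179   0.06  ]
bowl [0.5275 0.2985 0.07  ]
[[[51.5 52.5 33.6]]]
[0.5289 0.3048 0.07  ]
[ 0.7369 -0.018   0.085 ]
[ 0.7361 -0.0531  0.085 ]
[ 0.7354 -0.0881  0.085 ]
[ 0.7347 -0.1232  0.085 ]
```

```bash
cat >> h.py <<'E'
RY=-0.047                                   # rack yaw
RX=np.array([np.cos(RY),np.sin(RY),0]); RL=np.array([-np.sin(RY),np.cos(RY),0])
HC=np.array([.6515,-.032,0])                # rack origin
F=HC-.040*RL+[0,0,.065]                     # bin fold
SY=np.radians(10.5); SE=np.array([.6024,-.3624,0.])  # scoop yaw, front edge on table
BOWL=np.array([.5285,.302,0])
def scoop(E,yaw,pitch,flip=1,back=0.):
    """TCP pose for scoop front edge E; pitch nose-up rad; back = pull-off along the tool axis"""
    S=R.from_euler('ZY',[yaw,-pitch])
    z=np.array([np.cos(np.radians(55)),0,-np.sin(np.radians(55))]); x=np.array([0,flip,0])
    T=S*R.from_matrix(np.c_[x,np.cross(z,x),z])
    return np.asarray(E)+S.apply(np.array([-.124,0,.085])+z*(manip.grip_depth-back)), T.as_quat()
def down(flip=1):
    z=np.array([0,0,-1.]); x=flip*RL; return R.from_matrix(np.c_[x,np.cross(z,x),z]).as_quat()
def stat(m=''):
    print(m,'t',round(manip.current_clock(),1),'p',np.round(manip.current_tool_pos(),4),'F',np.round(manip.current_force(),1),'gap',round(manip.current_finger_gap(),4))
E
python3 - <<'E'
from h import *
d=np.radians
for fl in(1,-1):
    print('flip',fl)
    q=[('hook',(HC-.04*RL+.02*RX+[0,0,.19],down(fl))),('hookend',(HC-.04*RL-.12*RX+[0,0,.11],down(fl))),
     ('grasp',scoop(SE,SY,0,fl)),('pre',scoop(SE,SY,0,fl,.1)),('lift',scoop(SE+[0,0,.15],SY,0,fl)),
     ('bin0',scoop(F-.13*RX+[0,0,.12],RY,d(-28),fl)),('bin1',scoop(F,RY,d(-28),fl)),('binup',scoop(F+.03*RX+[0,0,.05],RY,d(15),fl)),('binout',scoop(F-.03*RX+[0,0,.2],RY,d(15),fl))]
    for yaw in(0,20,30,45): q+=[(f'pour{yaw}_{p}',scoop(BOWL+[-.02,-.01,.11],d(yaw),d(p),fl)) for p in(15,-25,-50,-60)]
    for n,p in q:
        s=manip.solve_ik(*p); print(n,None if s is None else np.round(s,2))
E
```

```text
flip 1
hook [ 0.14  0.54 -0.1   1.53  0.06  1.07  1.55]
hookend [ 0.12  0.41 -0.06  1.95  0.04  0.78  1.57]
grasp [ 0.73  0.58  0.24  2.05 -1.33  0.69 -2.47]
pre [ 0.3   0.55  0.91  2.09 -1.32  1.06 -2.49]
lift [ 1.89  0.69 -1.3   1.95  0.3   0.59  2.34]
bin0 [-0.15 -0.04  0.23  2.03  0.01  1.03  1.6 ]
bin1 [ 0.07  0.33  0.01  1.88 -0.01  0.8   1.6 ]
binup None
binout None
pour0_15 None
pour0_-25 [-0.38  0.19 -0.38  1.99  0.25  0.86  0.67]
pour0_-50 [-0.2   0.5  -0.43  1.54  0.05  1.35  0.95]
pour0_-60 [-0.19  0.66 -0.42  1.34  0.02  1.56  0.99]
pour20_15 None
pour20_-25 [-0.26  0.15 -0.41  2.04  0.15  0.81  1.17]
pour20_-50 [-0.21  0.52 -0.47  1.52  0.15  1.4   1.22]
pour20_-60 [-0.24  0.69 -0.46  1.3   0.15  1.63  1.22]
pour30_15 None
pour30_-25 [-0.18  0.15 -0.43  2.04  0.1   0.79  1.42]
pour30_-50 [-0.21  0.53 -0.5   1.52  0.21  1.42  1.35]
pour30_-60 [-0.26  0.7  -0.49  1.29  0.23  1.66  1.34]
pour45_15 None
pour45_-25 [-0.09  0.16 -0.45  2.03  0.03  0.8   1.81]
pour45_-50 [-0.21  0.54 -0.55  1.52  0.29  1.43  1.55]
pour45_-60 [-0.29  0.7  -0.54  1.3   0.34  1.67  1.51]
flip -1

[... 384 characters left out ...]
our0_-25 [-0.84  0.17  0.13  2.01  0.13  0.84 -2.36]
pour0_-50 [-0.67  0.47  0.23  1.56 -0.22  1.36 -1.95]
pour0_-60 [-0.61  0.63  0.26  1.36 -0.3   1.58 -1.88]
pour20_15 None
pour20_-25 [-0.69  0.13  0.07  2.05  0.06  0.8  -1.89]
pour20_-50 [-0.67  0.48  0.17  1.54 -0.12  1.39 -1.68]
pour20_-60 [-0.65  0.65  0.21  1.31 -0.17  1.62 -1.65]
pour30_15 None
pour30_-25 [-0.61  0.12  0.03  2.06  0.01  0.79 -1.63]
pour30_-50 [-0.67  0.49  0.15  1.53 -0.07  1.39 -1.55]
pour30_-60 [-0.67  0.66  0.18  1.31 -0.1   1.62 -1.53]
pour45_15 None
pour45_-25 [-0.49  0.14 -0.01  2.04 -0.07  0.8  -1.25]
pour45_-50 [-0.67  0.48  0.11  1.54  0.01  1.38 -1.35]
pour45_-60 [-0.7   0.65  0.14  1.32  0.01  1.61 -1.36]
```

```bash
sed -i 's/def scoop(E,yaw,pitch,flip=1,back=0.):/A=-90.\ndef scoop(E,yaw,pitch,flip=1,back=0.):/; s/np.cos(np.radians(55)),0,-np.sin(np.radians(55))/np.cos(np.radians(A)),0,np.sin(np.radians(A))/' h.py
python3 - <<'E'
import h
from h import *
d=np.radians
fl=-1
for a in(-70,-80,-90):
    h.A=a; print('A',a)
    q=[('grasp',scoop(SE,SY,0,fl)),('lift',scoop(SE+[0,0,.15],SY,0,fl)),
     ('bin0',scoop(F-.13*RX+[0,0,.10],RY,d(-28),fl)),('bin1',scoop(F,RY,d(-28),fl)),('binup',scoop(F+.03*RX+[0,0,.05],RY,d(15),fl)),('binout',scoop(F-.03*RX+[0,0,.17],RY,d(15),fl))]
    for yaw in(0,30,50): q+=[(f'pour{yaw}_{p}',scoop(BOWL+[-.02,-.01,.13],d(yaw),d(p),fl)) for p in(15,-25,-50)]
    for n,p in q:
        s=manip.solve_ik(*p); print(n,None if s is None else np.round(s,2))
E
```

```text
A -70
grasp [ 0.27  0.64  0.68  1.97 -1.1   0.78  0.28]
lift [-0.03  0.53  1.09  1.88 -0.94  1.06  0.09]
bin0 [-0.25  0.16  0.36  1.88 -0.05  1.26 -1.49]
bin1 [-0.18  0.5   0.34  1.67 -0.17  1.14 -1.4 ]
binup [-0.73  0.26  0.91  2.41  4.46  0.25  0.24]
binout [ 0.45 -0.19 -0.31  2.38 -0.31  0.35 -1.23]
pour0_15 [ 0.03  0.39 -1.29  2.37  1.34  0.98  2.52]
pour0_-25 [-0.76  0.27  0.18  1.82 -0.11  1.13 -2.11]
pour0_-50 [-0.61  0.63  0.26  1.36 -0.33  1.68 -1.88]
pour30_15 None
pour30_-25 [-0.66  0.26  0.1   1.83 -0.03  1.14 -1.59]
pour30_-50 [-0.67  0.65  0.19  1.3  -0.1   1.72 -1.53]
pour50_15 None
pour50_-25 [-0.58  0.26  0.05  1.82  0.02  1.14 -1.24]
pour50_-50 [-0.72  0.64  0.14  1.32  0.06  1.69 -1.29]
A -80
grasp [ 0.1   0.72  0.83  1.88 -0.93  0.85  0.05]
lift [ 0.06  0.47  0.85  1.79 -0.59  1.02 -0.23]
bin0 [-0.24  0.29  0.39  1.76 -0.08  1.43 -1.45]
bin1 [-0.18  0.62  0.37  1.52 -0.18  1.36 -1.39]
binup [-0.24  0.2   0.36  2.27 -0.36  0.26 -1.2 ]
binout [-0.33 -0.15  0.38  2.27  0.09  0.58 -1.62]
pour0_15 [-2.19  0.39  1.4   2.34 -0.14  0.43 -2.32]
pour0_-25 [-0.72  0.37  0.21
[... 383 characters left out ...]
0.    0.8   0.9   1.79 -0.77  0.95 -0.15]
lift [ 0.04  0.53  0.81  1.69 -0.42  1.11 -0.41]
bin0 [-0.23  0.41  0.4   1.65 -0.1   1.59 -1.42]
bin1 [-0.17  0.75  0.39  1.36 -0.2   1.57 -1.38]
binup [-0.21  0.26  0.33  2.13 -0.2   0.51 -1.36]
binout [-0.16 -0.04  0.23  2.13  0.    0.79 -1.54]
pour0_15 [-2.02  0.44  1.38  2.25 -0.45  0.64 -1.94]
pour0_-25 [-0.68  0.48  0.23  1.59 -0.29  1.48 -1.93]
pour0_-50 [-0.41  0.84  0.01  1.12 -0.34  1.99 -1.97]
pour30_15 [-0.59  0.05 -0.01  2.32  0.04  0.51 -1.67]
pour30_-25 [-0.68  0.5   0.16  1.57 -0.08  1.52 -1.54]
pour30_-50 None
pour50_15 [-0.37  0.1  -0.01  2.27 -0.23  0.55 -0.89]
pour50_-25 [-0.69  0.49  0.12  1.58  0.07  1.5  -1.29]
pour50_-50 None
```

```bash
sed -i 's/^A=-90./A=-85./' h.py
python3 - <<'E'
from h import *
q=down(-1); H=HC-.04*RL
effector.close(f_grip=20)
manip.move_pose(H+.020*RX+[0,0,.30],q); stat()
manip.servo_line(H+.020*RX+[0,0,.192],vel=.15); stat('in')
for a in np.linspace(0,1.19,14):
    manip.servo_line(H+RX*(-.14*np.sin(a)-.002+.0145-.002)+[0,0,.065+.14*np.cos(min(a,1.134))-.012],vel=.08)
    if a==0 or a>.5 : stat(round(a,2))
snap('scene','s1');snap('top','t1')
p=np.array(manip.current_tool_pos())
manip.servo_line(p+.006*RX,vel=.08); stat('rel')
manip.servo_line(p+.006*RX+[0,0,.16],vel=.2)
manip.move_pose(np.array([.45,-.28,.33]),q)
a=snap('scene','s2');b=snap('top','t2');stat()
k=lambda i,x,y,w,h: cv2.resize(i[y:y+h,x:x+w,::-1],(w*4,h*4),interpolation=cv2.INTER_CUBIC)
m=np.zeros((600,800,3),np.uint8); m[:, :400]=k(b,300,90,100,150); m[:,400:]=k(a,220,140,100,150)
cv2.imwrite('pics/m2.png',m)
E
```

```text
t 4.4 p [ 0.6697 -0.0712  0.2998] F [ 0.3  0.6 -0. ] gap 0.0007
in t 5.3 p [ 0.6704 -0.073   0.193 ] F [-0.3  0.2  0.6] gap 0.0006
0.0 t 5.6 p [ 0.661  -0.0725  0.1946] F [ 1.  -1.3  1.1] gap 0.0007
0.55 t 7.4 p [ 0.5873 -0.069   0.1723] F [ 4.3  0.4 -3.4] gap 0.0002
0.64 t 7.7 p [ 0.577  -0.0686  0.1652] F [ 5.   0.8 -2.5] gap 0.0004
0.73 t 8.0 p [ 0.5676 -0.0682  0.1572] F [ 5.8  1.  -3.7] gap 0.0005
0.82 t 8.3 p [ 0.5591 -0.0678  0.1483] F [ 8.1 -0.3 -3.6] gap 0.0001
0.92 t 8.6 p [ 0.5516 -0.0675  0.1387] F [ 8.1  0.  -6.2] gap 0.0003
1.01 t 8.9 p [ 0.545  -0.0673  0.1284] F [ 9.9  0.4 -7.7] gap 0.0004
1.1 t 9.3 p [ 0.5393 -0.067   0.1175] F [11.9 -0.7 -8.6] gap 0.0005
1.19 t 9.5 p [ 0.5393 -0.0672  0.1159] F [17.2 -1.4 -1.1] gap 0.0006
rel t 9.9 p [ 0.544  -0.0678  0.1154] F [ 0.4  0.1 -0.3] gap 0.0003
 t 11.9 p [ 0.4511 -0.2776  0.3291] F [ 0.7  0.5 -0.1] gap 0.0002
```

View pics/m2.png

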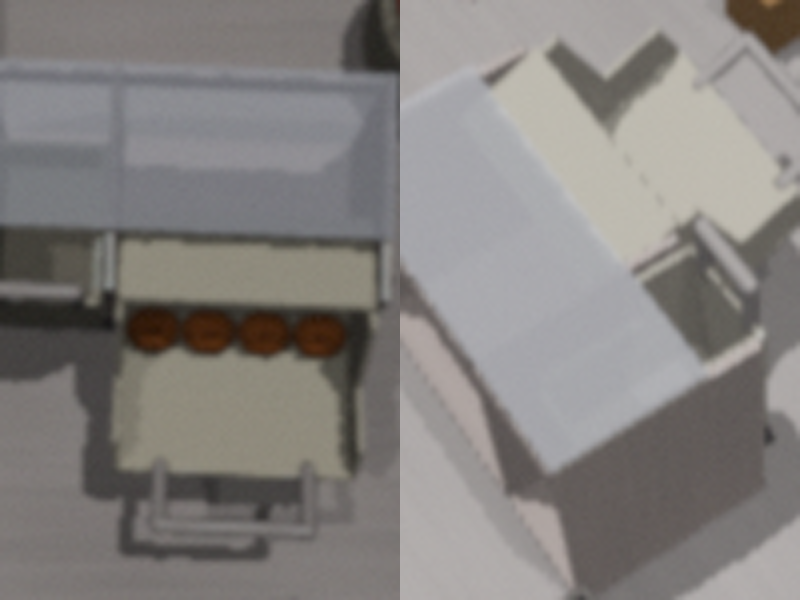

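The bin is fully open. Four walnuts lie in a row in the fold at top ≈ (339,172), (352,172), (366,173), (380,174), and the bar's middle is at (358.7,221.7). Next I grasp the scoop.

Run:
```python
from h import *
np.set_printoptions(precision=4,suppress=True)
for u,v in[(338.7,172),(352,172.5),(366.5,173),(380,174)]:
    w=onz('top',u,v,.084)-F; print('wal along y',w@RL,'x',w@RX)
w=onz('top',358.7,221.7,.123)-F; print('bar',w@RL,w@RX,'(expect 0,-.127)')
fl=-1; effector.open_jaws()
p,q=scoop(SE,SY,0,fl,.09); manip.move_pose(p,q); stat('pre')
a=snap('top','t3')
p,q=scoop(SE,SY,0,fl); manip.servo_line(p,q,vel=.1); stat('at')
effector.close(f_grip=50); stat('grip')
manip.servo_line(p+[0,0,.02],vel=.05); manip.sleep(.3); stat('up')
b=snap('top','t4');s=snap('scene','s4')
k=lambda i,x,y,w,h,f: cv2.resize(i[y:y+h,x:x+w,::-1],None,fx=f,fy=f,interpolation=cv2.INTER_CUBIC)
m=np.zeros((600,800,3),np.uint8); m[:300,:400]=k(a,430,175,100,75,4); m[:300,400:]=k(b,430,175,100,75,4);m[300:,:400]=k(s,200,60,100,75,4)
cv2.imwrite('pics/m4.png',m)
```

```text
wal along y 0.05380708563496001 x -0.0033883370651920054
wal along y 0.02059945080612415 x -0.003742180113383343
wal along y -0.01556961545261969 x -0.004014488709500991
wal along y -0.04924328115979871 x -0.005607303268229004
bar 0.003266586997112344 -0.12620880620685115 (expect 0,-.127)
pre t 14.2 p [ 0.4751 -0.3859  0.1566] F [-0.4  0.5  0.6] gap 0.0915
at t 15.3 p [ 0.4825 -0.3852  0.067 ] F [-1.3  0.5 -0.7] gap 0.0917
grip t 16.5 p [ 0.482  -0.3846  0.0663] F [-0.2  1.1  0.7] gap 0.0177
up t 17.3 p [ 0.4819 -0.3846  0.086 ] F [-0.7  0.3 -1.6] gap 0.0177
```

View pics/m4.png

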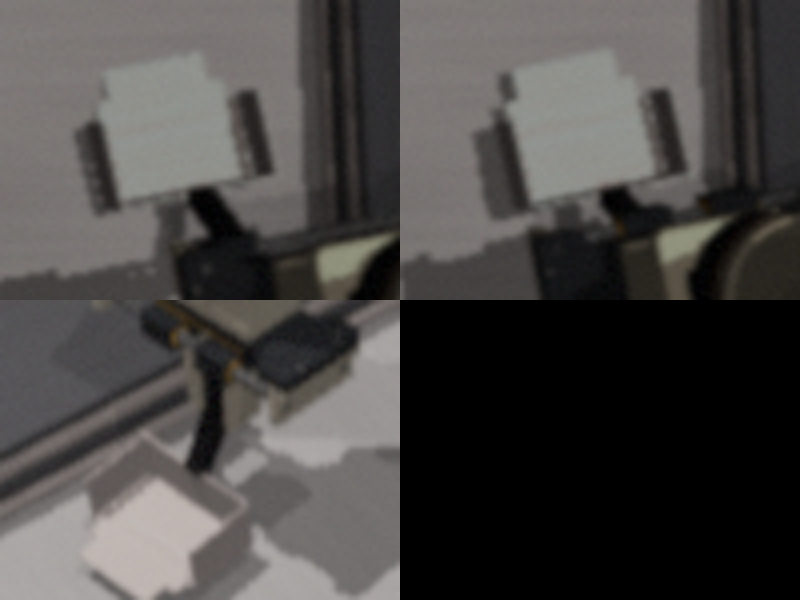

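```bash
cat >> h.py <<'E'
F=F+.0025*RL
U=-.906*RX+np.array([0,0,.423]); N=.423*RX+np.array([0,0,.906]); FL=.5*RX+np.array([0,0,.866])
def bp(s,n,p,yaw=RY): return scoop(F+s*U+n*N,yaw,np.radians(p),-1)
E
python3 - <<'E'
from h import *
np.set_printoptions(precision=4,suppress=True)
print('front corners',onz('top',457.5,192.5,.021),onz('top',483,187.5,.021),'expect mid',SE+[0,0,.02])
p,q=scoop(SE+[0,0,.2],SY,0,-1); manip.servo_line(p,q,vel=.3)
manip.move_pose(*bp(.19,.06,-28)); stat('s.19')
f0=np.array(manip.current_force())
manip.servo_line(*bp(.075,.012,-28),vel=.12); stat('s.07')
n=.012; base=np.array(manip.current_force())
while n>-.008:
    n-=.002; manip.servo_line(*bp(.07,n,-28),vel=.04)
    d=(np.array(manip.current_force())-base)@N
    if d>3: break
print('contact n',n,d); stat('contact')
snap('top','t5');snap('scene','s5')
for s in np.arange(.06,-.003,-.01):
    manip.servo_line(*bp(max(s,.002),n,-28),vel=.05); stat(round(s,3))
    fo=np.array(manip.current_force())-base
    if fo@U>18: break
a=snap('top','t6');b=snap('scene','s6')
k=lambda i,x,y,w,h,f: cv2.resize(i[y:y+h,x:x+w,::-1],None,fx=f,fy=f,interpolation=cv2.INTER_CUBIC)
m=np.zeros((600,800,3),np.uint8); m[:300,:400]=k(cv2.imread('pics/t5.png')[:,:,::-1],310,140,100,75,4);m[300:,:400]=k(a,310,140,100,75,4);m[:600,400:]=k(b,225,80,100,150,4)
cv2.imwrite('pics/m6.png',m)
E
```

```text
front corners [ 0.5962 -0.3303  0.021 ] [ 0.6081 -0.3976  0.021 ] expect mid [ 0.6024 -0.3624  0.02  ]
s.19 t 19.4 p [ 0.4261 -0.0602  0.3151] F [ 0.2 -0.5 -1.3] gap 0.0176
s.07 t 20.6 p [ 0.51   -0.063   0.2241] F [ 0.2 -0.  -2.1] gap 0.0174
contact n 0.0 7.1243702427845
contact t 22.2 p [ 0.5103 -0.0631  0.2117] F [ 1.1 -0.8  5.3] gap 0.0176
0.06 t 22.6 p [ 0.5199 -0.0632  0.2067] F [ 3.  -0.1  3.2] gap 0.0178
0.05 t 23.0 p [ 0.5283 -0.0636  0.2024] F [2.4 0.7 3.8] gap 0.0177
0.04 t 23.3 p [ 0.5371 -0.064   0.1979] F [2.5 0.1 2.9] gap 0.0178
0.03 t 23.7 p [ 0.546  -0.0647  0.1936] F [ 1.9 -0.3  3.3] gap 0.0176
0.02 t 24.0 p [ 0.5549 -0.0652  0.1894] F [ 1.9 -0.5  3.1] gap 0.0179
0.01 t 24.4 p [ 0.5639 -0.0656  0.1852] F [ 1.4 -0.1  3.4] gap 0.0176
-0.0 t 24.7 p [ 0.5712 -0.0659  0.1819] F [ 1.4 -1.   3.8] gap 0.0178
```

View pics/m6.png

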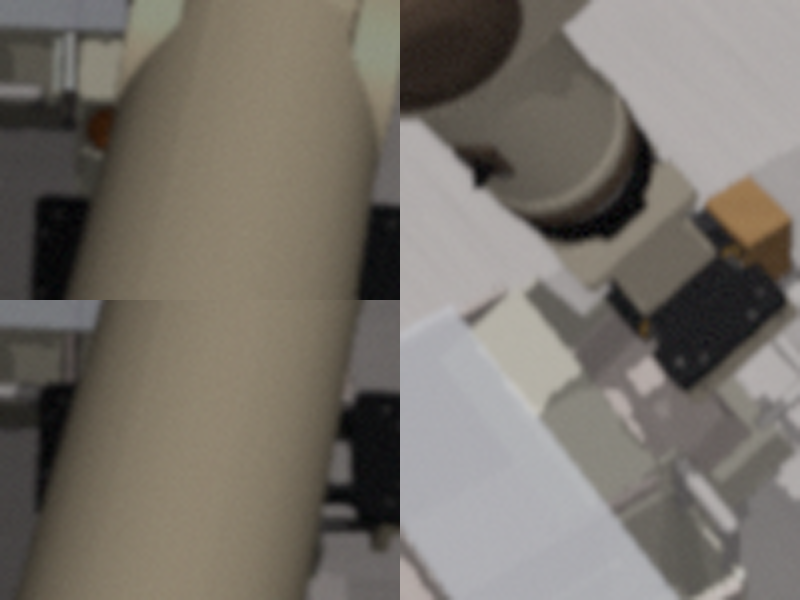

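The top view is blocked by the arm. In the scene view the scoop lies inside the bin, and contact came at n = 0 as modelled. Next I touch the floor with the edge, pitch up along it and withdraw.

Run:
```python
from h import *
b=np.array(manip.current_force()); s=.002
while s>-.012:
    s-=.002; manip.servo_line(*bp(s,0.001,-28),vel=.04)
    d=(np.array(manip.current_force())-b)@U
    if d>5: break
print('floor at s',s,d); stat()
E0=F+(s+.001)*U
for p in (-20,-12,-4,4,12,15):
    f=.09*np.sin(np.radians(p+25))+.004
    manip.servo_line(*scoop(E0+f*FL,RY,np.radians(p),-1),vel=.08); stat(p)
manip.sleep(.3); stat('w')
E1=E0+f*FL
manip.servo_line(*scoop(E1+.03*U+.012*N,RY,np.radians(15),-1),vel=.1)
a=snap('scene','s7')
manip.servo_line(*scoop(E1+.06*U+.03*N+[0,0,.03],RY,np.radians(15),-1),vel=.12); stat('out')
c=snap('scene','s8');t=snap('top','t8')
k=lambda i,x,y,w,h,f: cv2.resize(i[y:y+h,x:x+w,::-1],None,fx=f,fy=f,interpolation=cv2.INTER_CUBIC)
m=np.zeros((600,800,3),np.uint8); m[:,:400]=k(a,225,80,100,150,4);m[:,400:]=k(c,225,80,100,150,4)
cv2.imwrite('pics/m8.png',m)
```

```text
floor at s -0.002 8.714473869717391
 t 25.3 p [ 0.5731 -0.0658  0.182 ] F [-4.   0.6 11.2] gap 0.0176
-20 t 25.6 p [ 0.5618 -0.065   0.1785] F [-0.1  0.2 -1.2] gap 0.0178
-12 t 25.9 p [ 0.5559 -0.0644  0.1756] F [-2.8  0.8 -1.7] gap 0.0178
-4 t 26.2 p [ 0.552  -0.064   0.1709] F [-2.6  1.6  3.4] gap 0.0179
4 t 26.5 p [ 0.5491 -0.0635  0.1638] F [-1.3  2.7  3.7] gap 0.0177
12 t 26.8 p [ 0.5472 -0.063   0.1549] F [-6.8  5.4 10.3] gap 0.0181
15 t 27.1 p [ 0.5458 -0.0627  0.1498] F [-8.2  6.7 11.1] gap 0.0178
w t 27.4 p [ 0.546  -0.0626  0.1498] F [-10.7   6.5  12.9] gap 0.0179
out t 28.6 p [ 0.5046 -0.0625  0.2325] F [ 0.3  0.8 -1.8] gap 0.0178
```

View pics/m8.png

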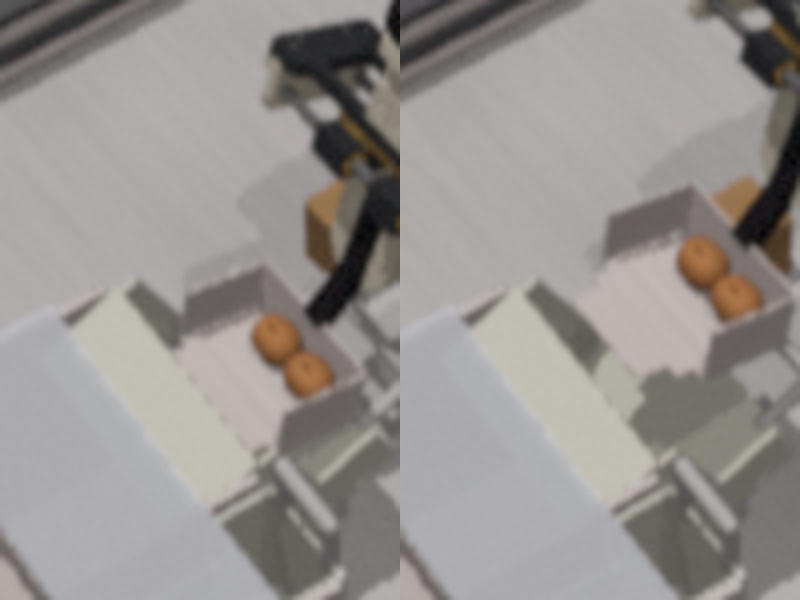

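The scoop came out with two walnuts against its back wall (scene ≈ (405,147) and (415,155) in the right crop). I carry them to the bowl and pour.

Run:
```python
from h import *
d=np.radians; yaw=d(30); fw=np.array([np.cos(yaw),np.sin(yaw),0])
def pr(z,p,off=-.025): return scoop(BOWL+off*fw+[0,0,z],yaw,d(p),-1)
for z,p in[(.2,10),(.15,10),(.12,-15),(.1,-30),(.095,-46)]: assert manip.solve_ik(*pr(z,p)) is not None,(z,p)
p0=np.array(manip.current_tool_pos())
manip.servo_line(p0+[0,0,.05],vel=.15)
E=F+np.array([-.16,.17,.2]) 
try: manip.servo_line(*pr(.2,10),vel=.15)
except manip.PlanningError as e: print(e); manip.move_pose(*pr(.2,10))
stat('over'); s=snap('scene','s9')
manip.servo_line(*pr(.14,10),vel=.12)
for z,p in[(.12,-15),(.105,-25),(.1,-35),(.095,-46)]:
    manip.servo_line(*pr(z,p),vel=.1); manip.sleep(.2)
manip.sleep(.5); stat('poured'); c=snap('scene','s10')
k=lambda i,x,y,w,h,f: cv2.resize(i[y:y+h,x:x+w,::-1],None,fx=f,fy=f,interpolation=cv2.INTER_CUBIC)
m=np.zeros((600,800,3),np.uint8); m[:,:400]=k(s,340,180,133,200,3)[:,:400] if 0 else cv2.resize(k(s,340,180,133,200,3),(400,600));m[:,400:]=cv2.resize(k(c,340,180,133,200,3),(400,600))
cv2.imwrite('pics/m10.png',m)
```

```text
over t 31.4 p [0.3928 0.2229 0.2441] F [-0.8 -0.4 -1.6] gap 0.0177
poured t 35.1 p [0.4745 0.2708 0.2291] F [ 0.1  0.  -1.4] gap 0.0178
```

View pics/m10.png

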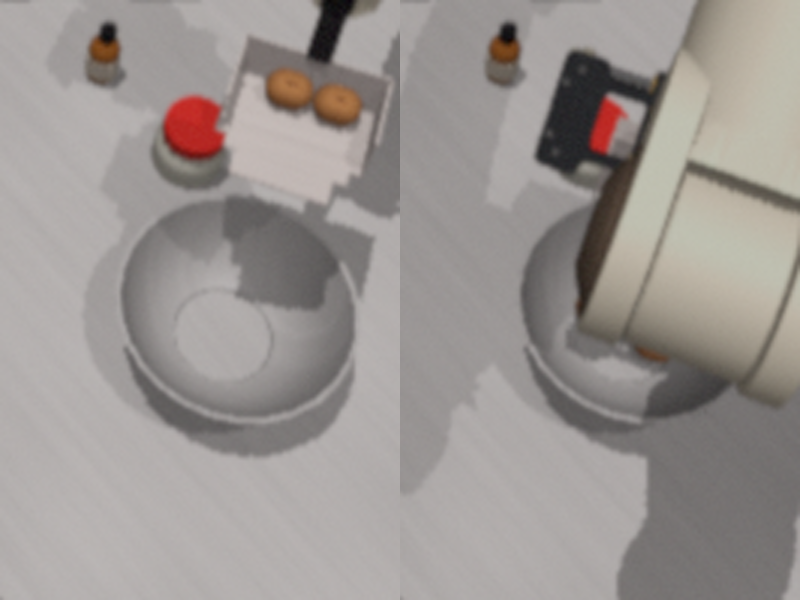

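Run:
```python
from h import *
d=np.radians; yaw=d(30); fw=np.array([np.cos(yaw),np.sin(yaw),0])
manip.servo_line(*scoop(BOWL-.05*fw+[0,0,.2],yaw,d(-30),-1),vel=.15)
manip.servo_line(*scoop(np.array([.5,.1,.28]),d(10),0,-1),vel=.2)
s=snap('scene','s11');t=snap('top','t11');stat()
manip.servo_line(*scoop(SE+[0,0,.2],SY,0,-1),vel=.25)
manip.servo_line(*scoop(SE+[0,0,.012],SY,0,-1),vel=.15); stat('low')
c=snap('scene','s12')
k=lambda i,x,y,w,h: cv2.resize(i[y:y+h,x:x+w,::-1],(400,300),interpolation=cv2.INTER_CUBIC)
m=np.zeros((600,800,3),np.uint8); m[:300,:400]=k(s,360,230,120,90);m[:300,400:]=k(s,220,120,120,90);m[300:,:400]=k(c,200,60,100,75);m[300:,400:]=k(t,160,100,240,180)
cv2.imwrite('pics/m12.png',m)
```

```text
t 37.1 p [0.38   0.0798 0.3457] F [-0.1  0.3 -2.3] gap 0.0177
low t 40.6 p [ 0.4828 -0.3853  0.0793] F [ 0.2  0.1 -1.6] gap 0.0177
```

View pics/m12.png

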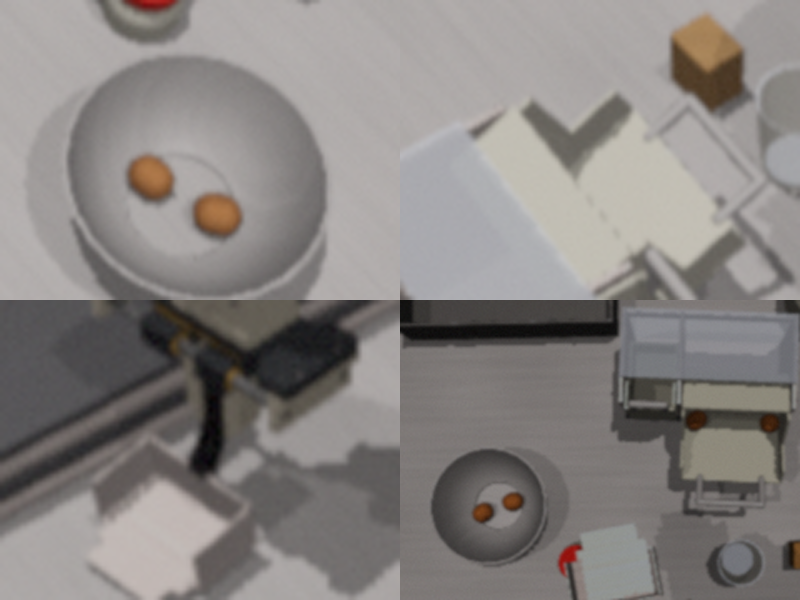

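Two walnuts are in the bowl (scene ≈ (405,283) and (425,294)). The other two are still in the bin fold (top ≈ (337,173) and (381,174)), the bin is open and the scoop is empty. I set the scoop down.

Run:
```python
from h import *
b=np.array(manip.current_force()); z=.012
while z>-.006:
    z-=.0015; manip.servo_line(*scoop(SE+[0,0,z],SY,0,-1),vel=.03)
    if (np.array(manip.current_force())-b)[2]>2: break
stat(f'contact z {z:.4f}')
effector.open_jaws(); manip.sleep(.3); stat('open')
manip.servo_line(*scoop(SE+[0,0,z],SY,0,-1,.10),vel=.1)
p=np.array(manip.current_tool_pos()); manip.servo_line([.40,-.33,.35],vel=.2); manip.sleep(.5)
s=snap('scene','s13');t=snap('top','t13');stat('clear')
k=lambda i,x,y,w,h: cv2.resize(i[y:y+h,x:x+w,::-1],(400,300),interpolation=cv2.INTER_CUBIC)
m=np.zeros((600,800,3),np.uint8); m[:300,:400]=k(t,160,100,240,180);m[:300,400:]=k(t,430,175,100,75);m[300:,:400]=k(s,200,60,100,75);m[300:,400:]=k(s,200,60,280,210)
cv2.imwrite('pics/m13.png',m)
```

```text
contact z 0.0015 t 42.4 p [ 0.4821 -0.3854  0.0686] F [-2.4  0.2  4.9] gap 0.0178
open t 44.0 p [ 0.4821 -0.3847  0.0678] F [-0.2 -0.8  0.3] gap 0.0918
clear t 46.9 p [ 0.4  -0.33  0.35] F [ 0.   0.6 -0.7] gap 0.0919
```

View pics/m13.png

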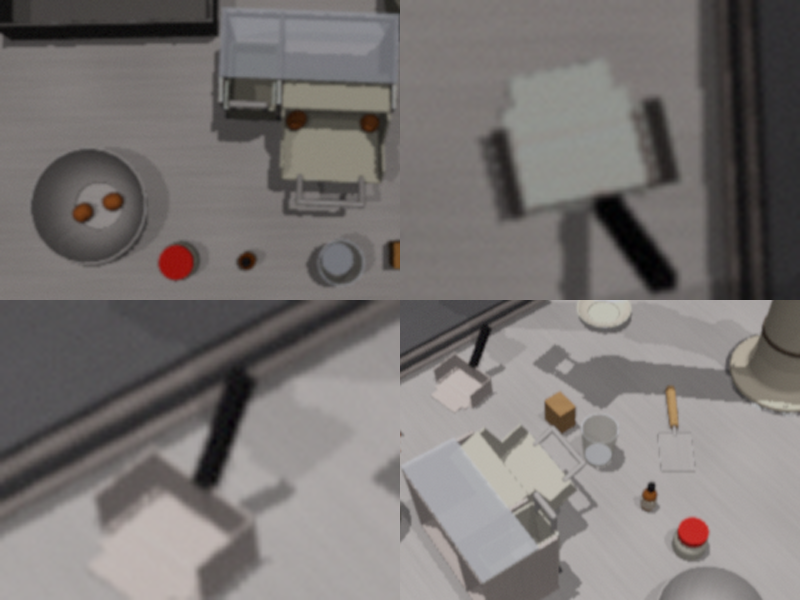

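The scoop stands flat and empty at its old spot, two walnuts are in the bowl and two in the open bin. The bar is still at (358,221), as it was right after opening, and the bystanders haven't visibly moved.

```bash
python3 -c "
from h import *
manip.hand_in(); print(manip.current_clock())"
```

```text
the job is handed in; nothing more can be done
the job is handed in; nothing more can be done
```

The job is done and handed in, at about 47 s of the 72 s allowed. I hooked the wide bin's handle and pulled it to its stop. The scoop then picked up two walnuts from the fold and poured them into the bowl, and I stood it back empty where it came from.

The last pictures and readings showed:
- **Walnuts:** two are in the bowl and two are still in the bin's fold. The scoop is empty.
- **Bin:** still fully open, with its handle at the same pixel as right after opening.
- **Scoop and bystanders:** the scoop looks flat on its underside in both views, and the bystanders look unmoved. I judged both by eye and did not re-measure them.
- **Forces:** the highest force I read was about 17 N, when the bin reached its stop.

No check failed or disagreed. The top view was blocked by the arm while scooping, and the scene view partly while pouring, so I confirmed both steps from pictures taken just afterwards.

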